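# Unstack the biscuit tins onto their display boards

### The job

Two stacks of gold biscuit tins stand on the cake shop's counter. Take the stacks apart and set every tin on the red board of its own shape and size, in the middle of the board and, where it has sides, squared up with the board's sides. Never tip a tin over, and leave all five standing flat on their boards.

Things in the scene. Friction and masses are not known exactly. Their poses are not given: they have to be found in the camera images.
- oblong_tin: Oblong biscuit tin, 100 x 64 mm, 36 mm high, 210 to 420 g. One of the two tins that stand on the counter at the bottom of the two stacks. Gold tin, chocolate seam line around it, cream panel on the lid; origin at the centre of its underside, z up through the lid; x along its long side, y along its short side.
- square_tin: Square biscuit tin, 64 x 64 mm, 36 mm high, 150 to 310 g. The other bottom tin, standing on the counter. Gold tin, chocolate seam line around it, cream panel on the lid; origin at the centre of its underside, z up through the lid; x and y parallel to its sides.
- round_tin: Round biscuit tin, 56 mm diameter, 30 mm high, 105 to 210 g. Stands on the lid of either the oblong or the square tin, and carries the small tin. Gold tin, chocolate seam line around it, cream panel on the lid; origin at the centre of its underside, z up through the lid; its x and y directions do not matter.
- bar_tin: Narrow bar-shaped biscuit tin, 84 x 34 mm, 30 mm high, 95 to 200 g. Stands on the lid of whichever bottom tin does not carry the round tin. Gold tin, chocolate seam line around it, cream panel on the lid; origin at the centre of its underside, z up through the lid; x along its long side, y along its short side.
- small_tin: Small round tin, 36 mm diameter, 34 mm high, 55 to 115 g. Stands on the lid of the round tin, so this stack is three tins and 100 mm high. Gold tin, chocolate seam line around it, cream panel on the lid; origin at the centre of its underside, z up through the lid; its x and y directions do not matter.
- oblong_board: Board for the oblong tin: oblong, 128 x 92 mm. Plain red cake board, 6 mm thick, lying fixed on the counter; origin at the centre of its underside (counter height), z up; x along its long side, y along its short side.
- square_board: Board for the square tin: square, 94 x 94 mm. Plain red cake board, 6 mm thick, lying fixed on the counter; origin at the centre of its underside (counter height), z up; x and y parallel to its sides.
- round_board: Board for the round tin: the larger of the two round boards, 86 mm diameter. Plain red cake board, 6 mm thick, lying fixed on the counter; origin at the centre of its underside (counter height), z up; its x and y directions do not matter.
- bar_board: Board for the bar tin: narrow, 112 x 62 mm. Plain red cake board, 6 mm thick, lying fixed on the counter; origin at the centre of its underside (counter height), z up; x along its long side, y along its short side.
- small_board: Board for the small tin: the smaller of the two round boards, 62 mm diameter. Plain red cake board, 6 mm thick, lying fixed on the counter; origin at the centre of its underside (counter height), z up; its x and y directions do not matter.
Things that resemble listed ones, but are neither listed nor needed, are in the scene too. Leave any orange or turquoise look-alike of the bar_board alone.

How it is judged (in metres and radians):
At the end, for the whole second after the job is handed in: Each tin rests still and flat (within 0.1 rad) on the top of its own board, centred within 12 mm; long sides of the oblong and bar tins within 0.2 rad of their boards' long sides, the square tin's sides within 0.2 rad of its board's sides at any quarter turn (horizontal distance between oblong_tin and oblong_board below 0.012 m and z of oblong_tin in the frame of oblong_board between 0.003 and 0.01 m and angle between each of oblong_tin, square_tin, round_tin, bar_tin, small_tin's own z axis and vertical below 0.1 rad and linear speed of each of oblong_tin, square_tin, round_tin, bar_tin, small_tin below 0.02 m/s and angle between the x axis of oblong_tin and the x axis of oblong_board, either way round below 0.2 rad and horizontal distance between square_tin and square_board below 0.012 m and z of square_tin in the frame of square_board between 0.003 and 0.01 m and (angle between the x axis of square_tin and the x axis of square_board, either way round below 0.2 rad or angle between the x axis of square_tin and the y axis of square_board, either way round below 0.2 rad) and horizontal distance between round_tin and round_board below 0.012 m and z of round_tin in the frame of round_board between 0.003 and 0.01 m and horizontal distance between bar_tin and bar_board below 0.012 m and z of bar_tin in the frame of bar_board between 0.003 and 0.01 m and angle between the x axis of bar_tin and the x axis of bar_board, either way round below 0.2 rad and horizontal distance between small_tin and small_board below 0.012 m and z of small_tin in the frame of small_board between 0.003 and 0.01 m); the robot touches nothing.
It fails at once if the oblong tin is tipped over (more than 45 degrees from upright) (angle between oblong_tin's own z axis and vertical above 0.785 rad).
It fails at once if the square tin is tipped over (more than 45 degrees from upright) (angle between square_tin's own z axis and vertical above 0.785 rad).
It fails at once if the round tin is tipped over (more than 45 degrees from upright) (angle between round_tin's own z axis and vertical above 0.785 rad).
It fails at once if the bar tin is tipped over (more than 45 degrees from upright) (angle between bar_tin's own z axis and vertical above 0.785 rad).
It fails at once if the small tin is tipped over (more than 45 degrees from upright) (angle between small_tin's own z axis and vertical above 0.785 rad).
It also fails if it takes over 128 s, if anything falls off the work surface, if the arm or the gripper's body presses on something with over 40 N, if the wrist force passes 120 N, or if a joint passes its speed limit or range.

### The arm

A 6-joint arm with a two-finger parallel gripper is mounted at the origin on the work surface. World frame = base frame: x ahead of the robot, y to its left, z up, the work surface at z = 0. Lengths are in m, angles in degrees, forces in N, time in s.
With the tool pointing down it reaches from about 0.4 to 0.825 m from the base axis. Payload 7 kg.
Tool frame: the origin (TCP) lies on the centre line of the jaws, within the pads' length; the fingertips stand 8 mm ahead of it and the grasp point (between the pads) lies 11 mm behind it; z points along the fingers, y is the line along which they close (so a half turn about z gives the same grasp; the last joint's range is limited). The gripper opens to 88 mm and grips with 3 to 60 N. Pads are 19 mm wide; open, the fingers measure 130 mm over their backs; the gripper's body (78 mm by 193 mm) begins 47 mm behind the grasp point.
Start: joints at [-50.644, 20.546, 0.682, 0, -70.136, -16.507], TCP at [0.262, -0.622, 0.235] pointing down, gripper open.
Joint ranges: [-176.03, 176.03], [-82.01, 121.73], [-58.28, 71.71], [-173.87, 95.51], [-174.79, -0.11], [-173.66, 173.66]. Speed limits (degrees/s): [136.94, 136.94, 172.46, 180, 180, 180].

### API

Orientations are given as [roll, pitch, yaw] about the fixed x, y, z axes, in that order (R = Rz(yaw) Ry(pitch) Rx(roll)).
In Python, from plant import ctrl, vision gives the robot as it stands. The module is installed in compiled form; this text tells all that it offers.
- The arm moves only by the tool move_arm, never from a script. Its argument "moves" is one flat list of numbers, 7 for each row, row after row: the finger opening in cm, from 0 to 8.76, then the shift along the tool's x, y, z in cm, then the turn, a rotation vector about the tool's x, y, z in rad. A call has 1 to 8 rows; each row shifts and turns the commanded pose from where the row before left it, along the tool's axes as they then stand; what a row does not reach is not made up. A row lasts 1/10 s, in which the tool goes at most 50 mm and 8.59 degrees, less where a joint would pass 70% of its speed; a pose out of reach is approached as far as the arm can. A call with a gripper value outside its range is refused whole. The fingers move at their own pace and stop on an object; the grip force is fixed at half the most. Time passes only in rows, so rows that do not move let the fingers close. It gives the time, the measured TCP pose, the force, the opening and the grip force at its end, in the units of the state.
- ctrl.get_obs(): the state, without advancing time (a new reading comes with each control period).
- vision.snapshot(name): name is "scene" or "side" or "wrist"; returns (picture, depth): 400x640x3 uint8, red, green, blue; 400x640 float32, m along the optical axis (not along the pixel's ray), 0 where there is no reading.
- vision.camera_model(name): a dict with "vertical_fov" (degrees; the focal length in pixels is half the picture's height over the tangent of half this angle, whatever the lens; pixels are square), "cx", "cy" (the principal point, pixels), "D" ([k1, k2, p1, p2, k3] as OpenCV has them; the pictures are not rectified), "cam_to_world" (4x4, takes a point from camera to world coordinates). Camera axes: x right, y down, z forward; pixel columns grow to the right and rows downward; lengths in m; the calibration is good to about 2 mm. A picture is of the moment at which its call begins: read the wrist's pose just before it. camera_model takes no time and is no camera call; for the wrist camera it gives the pose at the moment of the call.
- ctrl.close_job(): hands the job in; it is judged then, once.
The state is a dict: "clock": time; "joint_pos": joint angles; "qvel": joint speeds; "tau": joint torques, N m; "tool_pos": TCP position; "orientation": TCP orientation; "force": force on the tool from outside, world axes, zero at the start; "moment": the same for the moment, N m; "opening": finger opening in m; "gripper_force": force on a finger pad.
Only numpy, scipy, OpenCV 4.12 (cv2) and the standard library are available. Lean on these libraries where they do the work, as an engineer would, in place of code of your own. Each camera call takes 0.05 s, during which the arm holds its last target. There are 200 camera calls.

## Working session

There is one attempt and no reset: what is moved stays moved. The work goes in short steps, Python scripts to look and compute and a tool call to move; the robot and the scene stay as the last step left them, time stands still between calls to the robot, and variables do not carry over. Pictures are saved under pics/ and viewed, at most 14 in all, crops included, and the job is handed in when it is done.

Besides the shell and the picture viewer there is one more tool, called after "Emit:" as name(argument=value, ...) on one line, values as JSON. move_arm: Moves the arm, as the interface text tells. Its arguments: {"type":"object","properties":{"moves":{"type":"array"}},"required":["moves"]}

```bash
mkdir -p pics; cat > h.py <<'E'
import numpy as np, cv2
from plant import ctrl, vision
def snap(n,save=None):
    m=vision.camera_model(n); p,d=vision.snapshot(n)
    if save: cv2.imwrite('pics/'+save+'.png',p[:,:,::-1])
    return p,d,m
def K(m,h=400):
    f=h/2/np.tan(np.radians(m['vertical_fov'])/2)
    return np.array([[f,0,m['cx']],[0,f,m['cy']],[0,0,1]])
def onplane(m,px,z):
    px=np.asarray(px,float).reshape(-1,1,2)
    u=cv2.undistortPoints(px,K(m),np.array(m['D'])).reshape(-1,2)
    T=np.array(m['cam_to_world']); r=np.c_[u,np.ones(len(u))]@T[:3,:3].T; o=T[:3,3]
    return o+r*((z-o[2])/r[:,2])[:,None]
def world(m,d):
    v,u=np.mgrid[0:400,0:640]; px=np.stack([u,v],-1).reshape(-1,1,2).astype(float)
    un=cv2.undistortPoints(px,K(m),np.array(m['D'])).reshape(-1,2)
    T=np.array(m['cam_to_world']); p=np.c_[un,np.ones(len(un))]*d.reshape(-1,1)
    return (p@T[:3,:3].T+T[:3,3]).reshape(400,640,3)
E
python3 - <<'E'
from h import *
for n in ['scene','side','wrist']:
    p,d,m=snap(n,n+'0'); print(n,np.round(m['cam_to_world'],3).tolist(),m['vertical_fov'],m['D'])
print(ctrl.get_obs())
E
```

```text
scene [[0.455, 0.743, -0.491, 1.225], [0.891, -0.381, 0.249, -0.314], [-0.002, -0.551, -0.835, 1.062], [0.0, 0.0, 0.0, 1.0]] 42.84983627558063 [-0.08416985  0.          0.          0.          0.        ]
side [[-0.984, -0.098, 0.146, 0.42], [-0.175, 0.625, -0.761, 1.074], [-0.017, -0.774, -0.632, 1.019], [0.0, 0.0, 0.0, 1.0]] 42.36036238599955 [0.01428985 0.         0.         0.         0.        ]
wrist [[-0.389, 0.891, 0.233, 0.2], [0.921, 0.376, 0.099, -0.648], [0.001, 0.253, -0.968, 0.384], [0.0, 0.0, 0.0, 1.0]] 69.2791436881368 [-0.04465189  0.          0.          0.          0.        ]
{'clock': 0.15, 'joint_pos': array([-5.06437642e+01,  2.05811095e+01,  6.44498980e-01, -1.17132298e-02,
       -7.01368974e+01, -1.65056878e+01]), 'qvel': array([-0.01186552, -0.21779532,  0.16207827,  0.14123789, -0.05149505,
       -0.00899948]), 'tau': array([-1.25346582e-03, -5.83272457e+01,  2.93292099e+01,  7.00101972e+00,
        8.87406321e-03, -9.65496201e-05]), 'tool_pos': array([ 0.26192043, -0.62170882,  0.23384716]), 'orientation': array([ 1.79926392e+02, -1.03269589e-02, -1.57153432e+02]), 'force': array([ 0.14145748,  0.68376616, -0.27587017]), 'moment': array([ 0.02008767, -0.0052293 , -0.02000476]), 'gripper_force': 0.0, 'opening': 0.08755384327096036}
```

View pics/scene0.png

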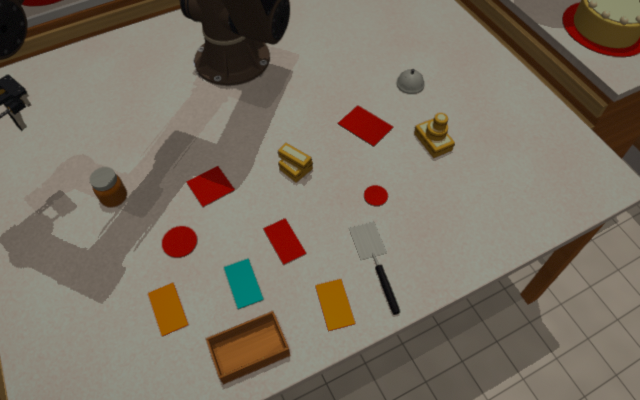

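View pics/side0.png

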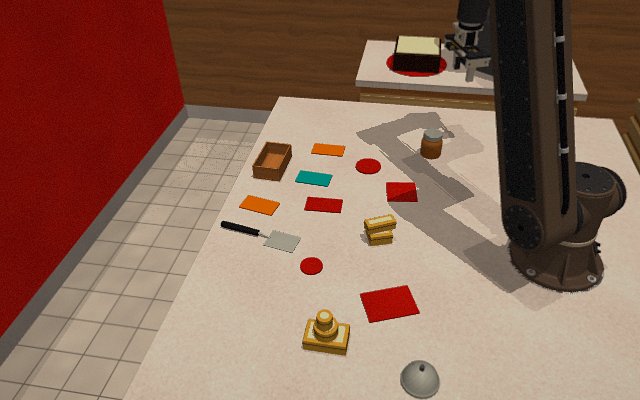

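The scene view shows five red boards: oblong (365,125), small (375,195), bar (285,241), square (210,186) and round (180,241). The stacks are square+bar at (295,160) and oblong+round+small at (435,133). The side view agrees with this.

```bash
cat >> h.py <<'E'
def boards(n,p,m,amin=150):
    hsv=cv2.cvtColor(p,cv2.COLOR_RGB2HSV); H,S,V=[hsv[...,i] for i in range(3)]
    k=(((H<5)|(H>172))&(S>190)&(V>60)).astype(np.uint8)
    for c in cv2.findContours(k,cv2.RETR_EXTERNAL,cv2.CHAIN_APPROX_NONE)[0]:
        if cv2.contourArea(c)<amin: continue
        w=onplane(m,c.reshape(-1,2),.006)
        if abs(w[:,1]).max()>.9 or w[:,0].max()>1.1: continue
        r=cv2.minAreaRect((w[:,:2]*1000).astype(np.float32))
        print(n,'px',c.mean((0,1)).round(),'xy',np.round(r[0],1),'size',np.round(r[1],1),'ang',round(r[2],1),'area/rect',round(cv2.contourArea((w[:,:2]*1000).astype(np.float32))/(r[1][0]*r[1][1]),2))
E
python3 - <<'E'
from h import *
for n in ['scene','side']:
    p,d,m=snap(n); boards(n,p,m)
    W=world(m,d); hsv=cv2.cvtColor(p,cv2.COLOR_RGB2HSV)
    k=(W[...,2]>.012)&(W[...,2]<.12)&(d>0)&(W[...,0]>.3)&(W[...,0]<.85)&(abs(W[...,1])<.6)
    nn,lab,st,_=cv2.connectedComponentsWithStats(k.astype(np.uint8))
    for i in range(1,nn):
        if st[i,4]<150: continue
        q=W[lab==i]; print(n,'blob',st[i],q.mean(0).round(3),'zmax',np.percentile(q[:,2],98).round(3))
        for lo,hi in [(.03,.042),(.06,.072),(.093,.107)]:
            s=q[(q[:,2]>lo)&(q[:,2]<hi)]
            if len(s)>20:
                r=cv2.minAreaRect((s[:,:2]*1000).astype(np.float32)); print('   z',lo,len(s),[np.round(x,1) for x in r])
E
```

```text
scene px [179. 241.] xy [ 549.2 -350. ] size [81.2 79.1] ang 19.9 area/rect 0.78
scene px [284. 241.] xy [ 660.5 -126.1] size [108.2  57.8] ang 1.7 area/rect 0.95
scene px [376. 195.] xy [647.  132.8] size [57.5 54.6] ang 62.9 area/rect 0.78
scene px [210. 186.] xy [ 429.3 -227.1] size [91.4 90. ] ang 7.0 area/rect 0.94
scene px [365. 125.] xy [431.6 226.4] size [123.3  88.7] ang 22.0 area/rect 0.95
scene blob [398  69  26  22 423] [0.358 0.419 0.032] zmax 0.051
   z 0.03 182 [array([352.1, 424.1]), array([60.7, 56.5]), np.float64(23.1)]
scene blob [ 414  112   41   44 1045] [0.576 0.353 0.051] zmax 0.102
   z 0.03 383 [array([563.4, 360.8]), array([102.5,  65. ]), np.float64(0.8)]
   z 0.06 171 [array([569.1, 356.9]), array([54.9, 46.7]), np.float64(35.8)]
   z 0.093 130 [array([566. , 363.7]), array([36.8, 33.4]), np.float64(10.3)]
scene blob [277 143  36  38 849] [ 0.488 -0.017  0.049] zmax 0.069
   z 0.03 188 [array([493.4, -21. ]), array([88.7, 51.6]), np.float64(54.1)]
   z 0.06 372 [array([478.3,  -9.8]), array([85.1, 36.1]), np.float64(26.3)]
scene blob [  89  166   38   40 1
[... 1057 characters left out ...]
9]), array([ 35.8, 157.3]), np.float64(0.3)]
side blob [364 214  32  31 706] [0.473 0.004 0.049] zmax 0.07
   z 0.03 153 [array([474.2,   8.9]), array([83.9, 35.3]), np.float64(7.0)]
   z 0.06 288 [array([475.2,  -9.1]), array([84.5, 38.7]), np.float64(30.2)]
side blob [ 302  309   48   45 1466] [0.56  0.375 0.051] zmax 0.103
   z 0.03 628 [array([562.2, 361.4]), array([ 66.7, 101.2]), np.float64(89.1)]
   z 0.06 209 [array([560.7, 368.2]), array([54.1, 48.5]), np.float64(19.9)]
   z 0.093 190 [array([563.8, 366.1]), array([36.8, 35.6]), np.float64(52.7)]
side blob [401 360  38  36 991] [0.346 0.44  0.033] zmax 0.054
   z 0.03 400 [array([346.5, 429.8]), array([63.7, 64. ]), np.float64(0.7)]
```

View pics/wrist0.png

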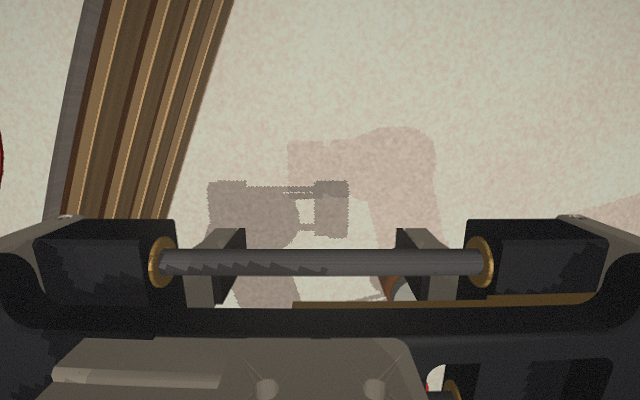

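Emit:
move_arm(moves=[8.76,0,0,0,0,0,0.133,8.76,0,0,0,0,0,0.133,8.76,0,0,0,0,0,0.133,8.76,-2,4.5,0,0,0,0,8.76,-2,4.5,0,0,0,0,8.76,-2,4.5,0,0,0,0,8.76,-2,4.5,0,0,0,0,8.76,-2,4.5,0,0,0,0])

```text
clock: 1.05
tool_pos: [0.3625, -0.3953, 0.2346]
orientation: [-180.0, 0.0, 180.0]
force: [0.8, 0.9, 0.1]
opening: 0.0877
gripper_force: 0.0
```

Emit:
move_arm(moves=[8.76,-2,4.5,0,0,0,0,8.76,-2,4.5,0,0,0,0,8.76,-2,4.5,0,0,0,0,8.76,-2,4.5,0,0,0,0,8.76,-2,4.5,0,0,0,0,8.76,-2,4.5,0,0,0,0,8.76,-2,4.5,0,0,0,0,8.76,-2,4.5,0,0,0,0])

```text
clock: 1.85
tool_pos: [0.5226, -0.035, 0.235]
orientation: [180.0, 0.0, -180.0]
force: [1.4, -0.4, -0.0]
opening: 0.0877
gripper_force: 0.0
```

```bash
python3 - <<'E'
from h import *
p,d,m=snap('wrist','w1'); W=world(m,d)
k=(W[...,2]>.012)&(W[...,2]<.12)&(d>0)
for lo,hi in [(.03,.042),(.06,.072)]:
    kk=((W[...,2]>lo)&(W[...,2]<hi)&(d>0)).astype(np.uint8)
    nn,lab,st,_=cv2.connectedComponentsWithStats(kk)
    for i in range(1,nn):
        if st[i,4]>300:
            r=cv2.minAreaRect((W[lab==i][:,:2]*1000).astype(np.float32)); print(lo,st[i],[np.round(x,1) for x in r])
E
```

```text
0.03 [347 109  28  53 534] [array([468.7,  17. ]), array([64.5, 15.3]), np.float64(26.0)]
0.03 [309 124  32  53 640] [array([487.9, -33.4]), array([64.8, 17.5]), np.float64(27.1)]
0.03 [ 592  174   48   50 1188] [array([545.4, 357.5]), array([57.3, 64.8]), np.float64(89.8)]
0.06 [ 314  103   59   81 2396] [array([476.6,  -9.2]), array([84. , 34.2]), np.float64(26.8)]
0.06 [616 198  24  39 557] [array([564.9, 347.9]), array([49.9, 27.3]), np.float64(12.4)]
```

View pics/w1.png

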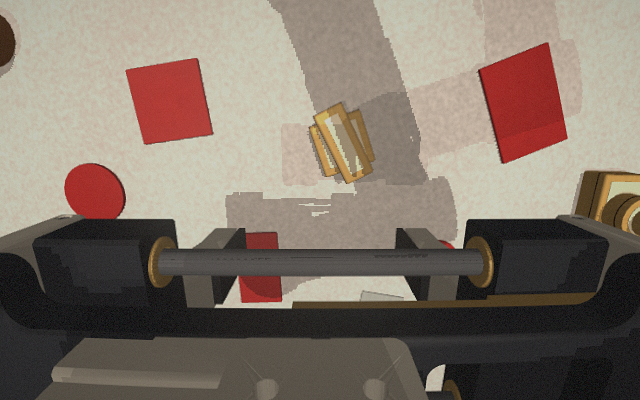

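Emit:
move_arm(moves=[8.76,-0.5,4.9,0,0,0,0,8.76,-0.5,4.9,0,0,0,0,8.76,-0.5,4.9,0,0,0,0,8.76,-0.5,4.9,0,0,0,0,8.76,-0.5,4.9,0,0,0,0,8.76,-0.5,4.9,0,0,0,0,8.76,-0.5,4.9,0,0,0,0,8.76,-0.5,4.9,0,0,0,0])

```text
clock: 2.7
tool_pos: [0.5621, 0.3569, 0.2346]
orientation: [180.0, 0.0, -180.0]
force: [1.2, -0.3, 0.4]
opening: 0.0875
gripper_force: 0.0
```

The wrist view shows the bar on the square tin at (343,143). It measures 84×34 mm at 26.8°, and the square tin below it is at the same angle.

Emit:
move_arm(moves=[8.76,-0.3,0.8,4,0,0,0,8.76,0,0,4,0,0,0,8.76,0,0,4,0,0,0,8.76,0,0,2,0,0,0,8.76,0,0,1.5,0,0,0,2.5,0,0,0,0,0,0,2.5,0,0,0,0,0,0,2.5,0,0,0,0,0,0])

```text
clock: 3.5
tool_pos: [0.5662, 0.3636, 0.0814]
orientation: [179.9, 0.1, 180.0]
force: [-0.5, -0.1, -0.3]
opening: 0.0692
gripper_force: 0.0
```

Emit:
move_arm(moves=[2.5,0,0,0,0,0,0,2.5,0,0,0,0,0,0,2.5,0,0,0,0,0,0,2.5,0,0,0,0,0,0])

```text
clock: 3.9
tool_pos: [0.5655, 0.3632, 0.08]
orientation: [180.0, 0.0, 180.0]
force: [0.1, 0.7, 0.4]
opening: 0.0372
gripper_force: 0.4
```

Emit:
move_arm(moves=[0,0,0,0,0,0,0,0,0,0,0,0,0,0,0,0,0,0,0,0,0,0,0,0,-1,0,0,0,0,0,0,-3,0,0,0,0,0,0,-3,0,0,0])

```text
clock: 4.5
tool_pos: [0.5647, 0.3622, 0.1498]
orientation: [-179.9, -0.1, 180.0]
force: [-0.7, 1.6, -0.6]
opening: 0.0355
gripper_force: 30.0
```

Emit:
move_arm(moves=[0,-1.6,-4.6,0,0,0,0,0,-1.6,-4.6,0,0,0,0,0,-1.6,-4.6,0,0,0,0,0,-1.6,-4.6,0,0,0,0,0,-1.6,-4.5,1,0,0,0,0,0,0,4,0,0,0,0,0,0,4,0,0,0,0,0,0,0,0,0,0])

```text
clock: 5.3
tool_pos: [0.6413, 0.1315, 0.0542]
orientation: [-179.8, -0.6, 179.8]
force: [-0.9, -0.1, -1.5]
opening: 0.0353
gripper_force: 30.0
```

Emit:
move_arm(moves=[0,0,0,2,0,0,0,0,0,0,1,0,0,0,0,0,0,0,0,0,0,0,0,0,0,0,0,0])

```text
clock: 5.7
tool_pos: [0.6457, 0.1344, 0.0308]
orientation: [180.0, 0.1, -180.0]
force: [1.1, 0.8, -0.6]
opening: 0.0352
gripper_force: 30.0
```

```bash
python3 - <<'E'
from h import *
for n in ['scene','side']:
    p,d,m=snap(n,n+'1'); boards(n,p,m); 
print(ctrl.get_obs()['tool_pos'])
E
```

```text
scene px [179. 241.] xy [ 549.5 -349.7] size [80.7 78.8] ang 63.0 area/rect 0.78
scene px [284. 241.] xy [ 660.6 -126.1] size [108.   57.8] ang 1.7 area/rect 0.95
scene px [210. 186.] xy [ 430.1 -227.1] size [90.1 89.8] ang 7.0 area/rect 0.95
scene px [356. 122.] xy [414.3 219.2] size [88.1 88.5] ang 22.0 area/rect 0.64
side px [389. 304.] xy [427.6 227.5] size [126.3  92.3] ang 22.3 area/rect 0.95
side px [401. 192.] xy [ 425.6 -226.9] size [92.2 97.5] ang 7.4 area/rect 0.9
[0.6459687  0.1344246  0.03109497]
```

Emit:
move_arm(moves=[0,0,0,0.7,0,0,0,0,0,0,0.4,0,0,0,0,0,0,0,0,0,0,0,0,0,0,0,0,0])

```text
clock: 6.2
tool_pos: [0.6455, 0.1341, 0.0198]
orientation: [180.0, 0.1, -180.0]
force: [-2.4, 1.4, 9.9]
opening: 0.0352
gripper_force: 30.0
```

Emit:
move_arm(moves=[8.76,0,0,0,0,0,0,8.76,0,0,0,0,0,0,8.76,0,0,0,0,0,0,8.76,0,0,-2,0,0,0,8.76,0,0,-5,0,0,0,8.76,0,0,-5,0,0,0,8.76,0,0,-5,0,0,0,8.76,0.5,4.6,-1.5,0,0,0])

```text
clock: 7.0
tool_pos: [0.6431, 0.1774, 0.2105]
orientation: [179.9, 0.5, 179.8]
force: [1.1, 0.5, -0.1]
opening: 0.0871
gripper_force: 0.0
```

Emit:
move_arm(moves=[8.76,0.5,4.6,0,0,0,0,8.76,0.5,4.6,0,0,0,0,8.76,0.5,4.6,0,0,0,0,8.76,0.5,4.6,0,0,0,0,8.76,0,0,0,0,0,0,8.76,0,0,0,0,0,0])

```text
clock: 7.6
tool_pos: [0.6196, 0.3651, 0.2025]
orientation: [-179.9, -0.1, -179.9]
force: [0.1, -0.3, 0.4]
opening: 0.0877
gripper_force: 0.0
```

```bash
cat >> h.py <<'E'
def slices(n,sl,save=None,amin=300,box=(-9,9,-9,9)):
    p,d,m=snap(n,save); W=world(m,d)
    for lo,hi in sl:
        kk=((W[...,2]>lo)&(W[...,2]<hi)&(d>0)&(W[...,0]>box[0])&(W[...,0]<box[1])&(W[...,1]>box[2])&(W[...,1]<box[3])).astype(np.uint8)
        nn,lab,st,_=cv2.connectedComponentsWithStats(kk)
        for i in range(1,nn):
            if st[i,4]>amin:
                q=W[lab==i]; r=cv2.minAreaRect((q[:,:2]*1000).astype(np.float32)); print(n,lo,st[i],[np.round(x,1) for x in r],'mean',(q.mean(0)*1000).round(1))
E
python3 - <<'E'
from h import *
print(ctrl.get_obs()['tool_pos'])
slices('wrist',[(.03,.042),(.06,.072)],'w2')
slices('scene',[(.035,.045)],None,100,(.6,.7,.08,.2))
slices('side',[(.035,.045)],None,100,(.6,.7,.08,.2))
E
```

```text
[0.61959915 0.36512606 0.20250433]
wrist 0.03 [  0  39  20  51 471] [array([484.6,  24.5]), array([17.4, 53. ]), np.float64(88.0)] mean [487.9  23.4  34.9]
wrist 0.03 [ 289   86   61   95 2967] [array([563.7, 362.7]), array([64.2, 99.9]), np.float64(89.5)] mean [559.2 361.5  36. ]
wrist 0.03 [106 192  36  27 752] [array([643.2, 135.1]), array([36. , 30.2]), np.float64(84.2)] mean [643.5 137.3  38.9]
wrist 0.06 [ 292  108   57   58 2588] [array([564.7, 364.4]), array([54.7, 54.7]), np.float64(88.6)] mean [563.9 364.2  66.2]
scene 0.035 [370 182  15  13 142] [array([647.8, 132.7]), array([34.4, 33.9]), np.float64(36.2)] mean [648.4 132.6  39.3]
```

View pics/w2.png

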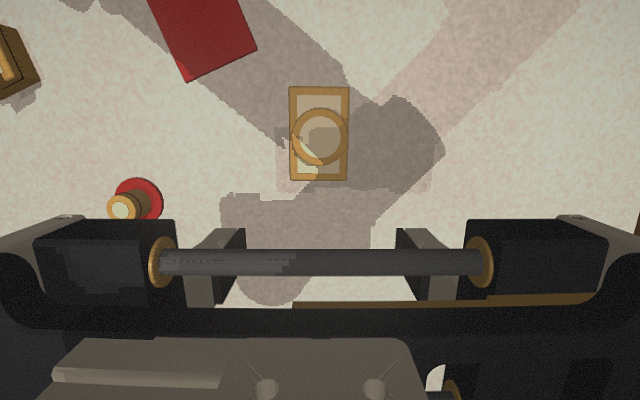

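The wrist view shows the round tin on the oblong tin at (319,134), and the small tin standing on its board at (122,207).

Emit:
move_arm(moves=[8.76,4,-0.1,2,0,0,0,8.76,1.5,0,4,0,0,0,8.76,0,0,4,0,0,0,8.76,0,0,3,0,0,0,8.76,0,0,2.2,0,0,0,8.76,0,0,0,0,0,0,0,0,0,0,0,0,0,0,0,0,0,0,0,0])

```text
clock: 8.55
tool_pos: [0.5664, 0.3632, 0.0535]
orientation: [179.9, 0.1, 180.0]
force: [0.3, 0.4, -0.2]
opening: 0.0764
gripper_force: 0.0
```

Emit:
move_arm(moves=[0,0,0,0,0,0,0,0,0,0,0,0,0,0,0,0,0,0,0,0,0,0,0,0,0,0,0,0])

```text
clock: 8.95
tool_pos: [0.5656, 0.3633, 0.0525]
orientation: [179.9, 0.1, -180.0]
force: [-1.2, 0.0, 5.6]
opening: 0.0555
gripper_force: 30.0
```

Emit:
move_arm(moves=[0,0,0,-2,0,0,0,0,0,0,-4,0,0,0,0,0,0,-4,0,0,0,0,0.12,-4.75,0,0,0,0,0,0.12,-4.75,0,0,0,0,0,0.12,-4.75,0,0,0,0,0,0.12,-4.75,0,0,0,0,0,0.12,-4.75,0,0,0,0])

```text
clock: 9.75
tool_pos: [0.5584, 0.1236, 0.1514]
orientation: [-180.0, -0.0, -180.0]
force: [1.2, -0.3, -2.2]
opening: 0.0552
gripper_force: 30.0
```

Emit:
move_arm(moves=[0,0.12,-4.75,0,0,0,0,0,0.12,-4.75,0,0,0,0,0,0.12,-4.75,0,0,0,0,0,0.12,-4.75,0,0,0,0,0,0.12,-4.75,0,0,0,0,0,0.12,-4.75,0,0,0,0,0,0.12,-4.75,0,0,0,0,0,0.12,-4.75,0,0,0,0])

```text
clock: 10.55
tool_pos: [0.5489, -0.2563, 0.1513]
orientation: [180.0, -0.0, 180.0]
force: [1.5, 0.3, -1.2]
opening: 0.0554
gripper_force: 30.0
```

Emit:
move_arm(moves=[0,0.12,-4.75,0,0,0,0,0,0.12,-4.75,0,0,0,0,0,0,0,4,0,0,0,0,0,0,3,0,0,0,0,0,0,1,0,0,0,0,0,0,0,0,0,0,0,0,0,0,0,0,0])

```text
clock: 11.25
tool_pos: [0.5481, -0.3496, 0.0728]
orientation: [-180.0, 0.1, -179.9]
force: [-0.2, 0.5, -0.8]
opening: 0.0555
gripper_force: 30.0
```

Emit:
move_arm(moves=[0,0,0,3,0,0,0,0,0,0,1.5,0,0,0,0,0,0,0.5,0,0,0,0,0,0,0,0,0,0,0,0,0,0,0,0,0])

```text
clock: 11.75
tool_pos: [0.5479, -0.3496, 0.0227]
orientation: [-180.0, 0.1, -180.0]
force: [0.2, -0.3, -1.9]
opening: 0.0557
gripper_force: 30.0
```

Just above contact; I'll lower slightly and release.

Emit:
move_arm(moves=[0,0,0,0.1,0,0,0,0,0,0,0,0,0,0,8.76,0,0,0,0,0,0,8.76,0,0,0,0,0,0,8.76,0,0,0,0,0,0,8.76,0,0,-2,0,0,0,8.76,0,0,-5,0,0,0,8.76,0,0,-5,0,0,0])

```text
clock: 12.55
tool_pos: [0.5463, -0.3494, 0.1408]
orientation: [180.0, -0.2, 180.0]
force: [0.8, 0.2, 0.6]
opening: 0.0872
gripper_force: 0.0
```

Emit:
move_arm(moves=[8.76,1.02,4.86,0,0,0,0,8.76,1.02,4.86,0,0,0,0,8.76,1.02,4.86,0,0,0,0,8.76,1.02,4.86,0,0,0,0,8.76,1.02,4.86,0,0,0,0,8.76,1.02,4.86,0,0,0,0,8.76,1.02,4.86,0,0,0,0,8.76,0,0,0,0,0,-0.117])

```text
clock: 13.35
tool_pos: [0.4752, -0.0047, 0.1411]
orientation: [180.0, 0.1, -173.1]
force: [0.7, 0.1, 0.2]
opening: 0.0877
gripper_force: 0.0
```

Emit:
move_arm(moves=[8.76,0,0,0,0,0,-0.117,8.76,0,0,0,0,0,-0.117,8.76,0,0,0,0,0,-0.117,8.76,0,0,4,0,0,0,8.76,0,0,0,0,0,0,8.76,0,0,0,0,0,0])

```text
clock: 13.95
tool_pos: [0.4754, -0.0097, 0.1006]
orientation: [-180.0, -0.1, -153.2]
force: [0.4, -0.6, 0.3]
opening: 0.0873
gripper_force: 0.0
```

```bash
python3 - <<'E'
from h import *
slices('scene',[(.03,.042)],None,100,(.5,.6,-.4,-.3))
slices('side',[(.03,.042)],None,100,(.5,.6,-.4,-.3))
o=ctrl.get_obs();print(o['tool_pos'],o['orientation'])
E
```

```text
scene 0.03 [164 225  25  21 397] [array([ 547.3, -349.1]), array([56.5, 53.2]), np.float64(49.2)] mean [ 549.2 -349.4   35. ]
[ 0.47654367 -0.00926789  0.10173961] [-1.79970922e+02  5.36592744e-02 -1.53194996e+02]
```

Emit:
move_arm(moves=[8.76,0,0,3,0,0,0,8.76,0,0,2,0,0,0,8.76,0,0,0,0,0,0,0,0,0,0,0,0,0,0,0,0,0,0,0,0,0,0,0,0,0,0,0,0,0,0,0,0,0,0,0,0,0,0,0,0,0])

```text
clock: 14.85
tool_pos: [0.476, -0.0093, 0.051]
orientation: [-180.0, 0.0, -153.2]
force: [-0.2, -0.2, 0.7]
opening: 0.0533
gripper_force: 0.0
```

Emit:
move_arm(moves=[0,0,0,0,0,0,0,0,0,0,0,0,0,0,0,0,0,0,0,0,0,0,0,0,0,0,0,0])

```text
clock: 15.25
tool_pos: [0.4758, -0.0094, 0.0506]
orientation: [180.0, -0.0, -153.2]
force: [0.3, -0.5, 1.9]
opening: 0.0336
gripper_force: 30.0
```

Emit:
move_arm(moves=[0,0,0,-2,0,0,0,0,0,0,-3,0,0,0,0,0,0,-3,0,0,0.106,0,0,0,0,0,0,0.106,0,0,0,0,0,0,0.106,0,0,0,0,0,0,0.113,0,-3.56,-2.45,0,0,0,0,0,-3.56,-2.45,0,0,0,0])

```text
clock: 16.05
tool_pos: [0.5493, -0.0557, 0.1309]
orientation: [180.0, 0.0, -177.8]
force: [1.1, 1.6, -0.8]
opening: 0.0336
gripper_force: 30.0
```

Emit:
move_arm(moves=[0,-3.56,-2.45,0,0,0,0,0,-3.56,-2.45,0,0,0,0,0,-3.56,-2.45,0,0,0,0,0,0,0,3,0,0,0,0,0,0,3,0,0,0,0,0,0,0,0,0,0,0,0,0,0,0,0,0])

```text
clock: 16.75
tool_pos: [0.6578, -0.1254, 0.0702]
orientation: [-180.0, -0.1, -177.9]
force: [0.8, -0.1, -0.8]
opening: 0.0337
gripper_force: 30.0
```

Emit:
move_arm(moves=[0,0,0,3,0,0,0,0,0,0,1.5,0,0,0,0,0,0,0.5,0,0,0,0,0,0,0,0,0,0,0,0,0,0,0,0,0])

```text
clock: 17.25
tool_pos: [0.659, -0.1251, 0.0218]
orientation: [-180.0, 0.1, -177.9]
force: [0.5, -0.1, -1.5]
opening: 0.0337
gripper_force: 30.0
```

Emit:
move_arm(moves=[0,0,0,0.15,0,0,0,0,0,0,0,0,0,0,8.76,0,0,0,0,0,0,8.76,0,0,0,0,0,0,8.76,0,0,0,0,0,0,8.76,0,0,-2,0,0,0,8.76,0,0,-5,0,0,0,8.76,0,0,-5,0,0,0])

```text
clock: 18.05
tool_pos: [0.6573, -0.1254, 0.1392]
orientation: [-180.0, -0.2, -177.9]
force: [1.0, 0.9, 0.8]
opening: 0.0761
gripper_force: 0.0
```

Emit:
move_arm(moves=[8.76,0,0,-5,0,0,0,8.76,3.1,3.05,-2,0,0,0,8.76,3.1,3.05,0,0,0,0,8.76,3.1,3.05,0,0,0,0,8.76,3.1,3.05,0,0,0,0,8.76,0,0,0,0,0,0])

```text
clock: 18.65
tool_pos: [0.5266, -0.0058, 0.2098]
orientation: [179.9, 0.0, -177.8]
force: [0.5, -0.0, 0.3]
opening: 0.0876
gripper_force: 0.0
```

```bash
python3 - <<'E'
from h import *
slices('wrist',[(.03,.042)],'w3')
slices('scene',[(.03,.042)],None,100,(.6,.72,-.2,-.05))
slices('side',[(.03,.042)],None,100,(.6,.72,-.2,-.05))
o=ctrl.get_obs();print(o['tool_pos'],o['orientation'])
E
```

```text
wrist 0.03 [ 284  105   71   72 3376] [array([478.4,  -8.8]), array([64.5, 64.3]), np.float64(19.5)] mean [477.4  -8.9  36.1]
wrist 0.03 [  14  168   47   45 1607] [array([ 547. , -348.9]), array([54.3, 56.2]), np.float64(2.9)] mean [ 546.1 -346.2   36.1]
wrist 0.03 [ 588  185   52   49 1856] [array([543.2, 361.6]), array([65.7, 59.8]), np.float64(89.9)] mean [538.4 359.1  35.8]
scene 0.03 [270 219  28  34 466] [array([ 661.6, -125.6]), array([86.8, 34.4]), np.float64(1.9)] mean [ 662.9 -126.1   35.1]
side 0.03 [309 193  28  10 223] [array([ 657.7, -123.6]), array([84. , 41.4]), np.float64(0.9)] mean [ 657.3 -122.6   36.4]
[ 0.53015711 -0.00764668  0.20957601] [ 1.79992304e+02  6.50184358e-02 -1.77835392e+02]
```

Emit:
move_arm(moves=[8.76,4,0.07,2,0,0,-0.101,8.76,0,0,4,0,0,-0.101,8.76,1.12,-0.2,4,0,0,-0.1,8.76,0,0,3,0,0,0,8.76,0,0,0,0,0,0,8.76,0,0,0,0,0,0])

```text
clock: 19.4
tool_pos: [0.4802, -0.0138, 0.0792]
orientation: [-180.0, -0.1, -160.6]
force: [0.1, 0.6, 0.0]
opening: 0.0876
gripper_force: 0.0
```

```bash
python3 - <<'E'
from h import *
slices('wrist',[(.03,.042)],'w4')
o=ctrl.get_obs();print(o['tool_pos'],o['orientation'])
E
```

```text
wrist 0.03 [ 283  176   92   73 6490] [array([472.9, -10.7]), array([52.7, 64. ]), np.float64(19.5)] mean [471.5 -11.3  36.1]
[ 0.48088264 -0.01337338  0.08006359] [-1.79970133e+02  4.92751877e-02 -1.60624072e+02]
```

View pics/w3.png

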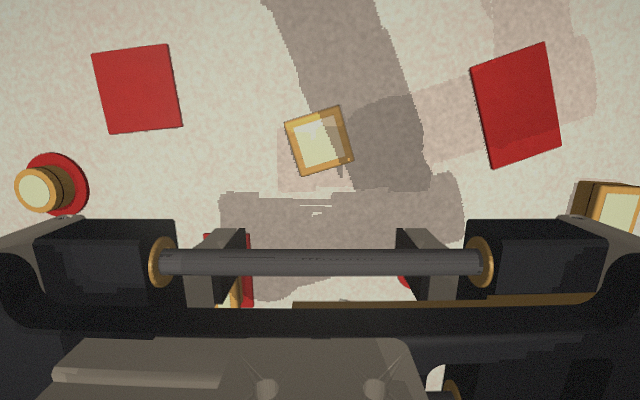

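Emit:
move_arm(moves=[8.76,0.08,0.52,0,0,0,0,8.76,0,0,0,0,0,0,8.76,0,0,3,0,0,0,8.76,0,0,2,0,0,0,8.76,0,0,1.3,0,0,0,8.76,0,0,0,0,0,0,0,0,0,0,0,0,0,0,0,0,0,0,0,0])

```text
clock: 20.25
tool_pos: [0.4778, -0.0082, 0.0172]
orientation: [-180.0, 0.1, -160.6]
force: [0.0, -0.2, 1.3]
opening: 0.0766
gripper_force: 0.0
```

Emit:
move_arm(moves=[0,0,0,0,0,0,0,0,0,0,0,0,0,0,0,0,0,0,0,0,0,0,0,0,0,0,0,0])

```text
clock: 20.65
tool_pos: [0.4775, -0.0084, 0.0169]
orientation: [-180.0, 0.1, -160.6]
force: [-2.8, 0.6, 7.5]
opening: 0.0638
gripper_force: 30.0
```

Emit:
move_arm(moves=[0,0,0,-2,0,0,0,0,0,0,-4,0,0,0,0,0,0,-4,0,0,0.107,0,0,0,0,0,0,0.106,0,1.56,-4.2,0,0,0,0,0,1.56,-4.2,0,0,0,0,0,1.56,-4.2,0,0,0,0,0,1.56,-4.2,0,0,0,0])

```text
clock: 21.45
tool_pos: [0.435, -0.1843, 0.1161]
orientation: [180.0, 0.0, -172.8]
force: [1.2, -0.3, -2.9]
opening: 0.0636
gripper_force: 30.0
```

Emit:
move_arm(moves=[0,1.56,-4.2,0,0,0,0,0,0,0,2,0,0,0,0,0,0,3,0,0,0,0,0,0,0,0,0,0,0,0,0,0,0,0,0])

```text
clock: 21.95
tool_pos: [0.4253, -0.2267, 0.0661]
orientation: [180.0, -0.1, -172.8]
force: [0.8, 0.9, -1.7]
opening: 0.0641
gripper_force: 30.0
```

Emit:
move_arm(moves=[0,-0.1,0,2.5,0,0,0,0,0,0,1.3,0,0,0,0,0,0,0.4,0,0,0,0,0,0,0,0,0,0,0,0,0,0,0,0,0])

```text
clock: 22.45
tool_pos: [0.4279, -0.2265, 0.0253]
orientation: [-180.0, 0.1, -172.7]
force: [0.1, -0.6, -4.5]
opening: 0.0635
gripper_force: 30.0
```

Emit:
move_arm(moves=[0,0,0,0.25,0,0,0,0,0,0,0,0,0,0,8.76,0,0,0,0,0,0,8.76,0,0,0,0,0,0,8.76,0,0,0,0,0,0,8.76,0,0,-2,0,0,0,8.76,0,0,-5,0,0,0,8.76,0,0,-5,0,0,0])

```text
clock: 23.25
tool_pos: [0.4259, -0.2266, 0.1424]
orientation: [180.0, -0.2, -172.8]
force: [1.8, -0.2, -0.2]
opening: 0.0878
gripper_force: 0.0
```

Emit:
move_arm(moves=[8.76,0,0,-5,0,0,0,8.76,-2.03,4.3,-1,0,0,0,8.76,-2.03,4.3,0,0,0,0,8.76,-2.03,4.3,0,0,0,0,8.76,-2.03,4.3,0,0,0,0,8.76,-2.03,4.3,0,0,0,0,8.76,-2.03,4.3,0,0,0,0,8.76,-2.03,4.3,0,0,0,0])

```text
clock: 24.05
tool_pos: [0.5302, 0.0918, 0.2017]
orientation: [180.0, 0.0, -172.8]
force: [1.4, -0.2, 0.3]
opening: 0.0874
gripper_force: 0.0
```

Emit:
move_arm(moves=[8.76,-2.03,4.3,0,0,0,0,8.76,-2.03,4.3,0,0,0,0,8.76,-2.03,4.3,0,0,0,0,8.76,-2.03,4.3,0,0,0,0,8.76,-2.03,4.3,0,0,0,0,8.76,-2.03,4.3,0,0,0,0,8.76,0,0,0,0,0,0.134,8.76,0,0,0,0,0,0])

```text
clock: 24.85
tool_pos: [0.6182, 0.3621, 0.2]
orientation: [-179.9, -0.1, 179.5]
force: [-0.2, 0.5, -0.2]
opening: 0.0876
gripper_force: 0.0
```

```bash
python3 - <<'E'
from h import *
slices('wrist',[(.03,.042)],'w5')
slices('scene',[(.036,.048)],None,100,(.35,.5,-.3,-.15))
slices('side',[(.036,.048)],None,100,(.35,.5,-.3,-.15))
o=ctrl.get_obs();print(o['tool_pos'],o['orientation'])
E
```

```text
wrist 0.03 [ 290   88   62   94 5588] [array([563.4, 362.7]), array([64.3, 97.8]), np.float64(89.7)] mean [561.6 362.7  36.2]
wrist 0.03 [108 196  36  23 634] [array([641.1, 135.5]), array([36.6, 25.7]), np.float64(84.2)] mean [641.5 137.7  38.9]
scene 0.036 [192 164  33  29 512] [array([ 431.1, -226. ]), array([65.6, 63.5]), np.float64(5.6)] mean [ 432.1 -227.4   41.3]
[0.61837963 0.3602696  0.20166414] [-1.79988317e+02 -9.47493895e-03  1.79686325e+02]
```

Emit:
move_arm(moves=[8.76,4,0.24,2,0,0,0,8.76,1.52,0,4,0,0,0,8.76,0,0,4,0,0,0,8.76,0,0,3,0,0,0,8.76,0,0,0,0,0,0,8.76,0,0,3,0,0,0,8.76,0,0,2.3,0,0,0,8.76,0,0,0,0,0,0])

```text
clock: 25.8
tool_pos: [0.5627, 0.3625, 0.0177]
orientation: [-179.9, -0.1, 179.5]
force: [-0.5, -0.8, 0.3]
opening: 0.0874
gripper_force: 0.0
```

Emit:
move_arm(moves=[0,0,0,0,0,0,0,0,0,0,0,0,0,0,0,0,0,0,0,0,0,0,0,0,0,0,0,0,0,0,0,0,0,0,0,0,0,0,0,0,0,0])

```text
clock: 26.4
tool_pos: [0.5639, 0.3641, 0.0202]
orientation: [180.0, 0.1, 179.6]
force: [-1.4, -1.4, 7.3]
opening: 0.0638
gripper_force: 30.0
```

Emit:
move_arm(moves=[0,0,0,-2,0,0,0,0,0,0,-4,0,0,0,0,0,0,-3,0,0,-0.131,0,0,0,0,0,0,-0.131,0,0,0,0,0,0,-0.131,0,4.38,-1.89,0,0,0,0,0,4.38,-1.89,0,0,0,0,0,4.38,-1.89,0,0,0,0])

```text
clock: 27.2
tool_pos: [0.4612, 0.2606, 0.1079]
orientation: [-180.0, -0.1, -158.0]
force: [-0.7, -1.2, -2.1]
opening: 0.0635
gripper_force: 30.0
```

Emit:
move_arm(moves=[0,4.38,-1.89,0,0,0,0,0,0,0,2,0,0,0,0,0,0,2,0,0,0,0,0,0,0,0,0,0,0,0,0,0,0,0,0])

```text
clock: 27.7
tool_pos: [0.4293, 0.2281, 0.0688]
orientation: [-180.0, -0.0, -157.9]
force: [-0.1, -0.4, -3.1]
opening: 0.0639
gripper_force: 30.0
```

Emit:
move_arm(moves=[0,0,-0.05,2.5,0,0,0,0,0,0,1.3,0,0,0,0,0,0,0.4,0,0,0,0,0,0,0,0,0,0,0,0,0,0,0,0,0])

```text
clock: 28.2
tool_pos: [0.4302, 0.2283, 0.0274]
orientation: [180.0, 0.1, -157.9]
force: [0.0, 0.2, -2.9]
opening: 0.0636
gripper_force: 30.0
```

Emit:
move_arm(moves=[0,0,0,0.15,0,0,0,0,0,0,0,0,0,0,0,0,0,0,0,0,0])

```text
clock: 28.5
tool_pos: [0.4302, 0.2284, 0.0261]
orientation: [180.0, 0.1, -157.9]
force: [-2.6, 1.1, 5.4]
opening: 0.0636
gripper_force: 30.0
```

Contact; release and retreat, then check everything.

Emit:
move_arm(moves=[8.76,0,0,0,0,0,0,8.76,0,0,0,0,0,0,8.76,0,0,0,0,0,0,8.76,0,0,-2,0,0,0,8.76,0,0,-5,0,0,0,8.76,0,0,-5,0,0,0,8.76,0,0,-5,0,0,0,8.76,0,0,-3,0,0,0])

```text
clock: 29.3
tool_pos: [0.4304, 0.2282, 0.2293]
orientation: [179.9, 0.3, -157.9]
force: [0.6, -0.0, 0.3]
opening: 0.0875
gripper_force: 0.0
```

Emit:
move_arm(moves=[8.76,-4,-2,0,0,0,0,8.76,-4,-2,0,0,0,0,8.76,0,-4,0,0,0,0,8.76,0,-4,0,0,0,0,8.76,0,0,0,0,0,0])

```text
clock: 29.8
tool_pos: [0.5497, 0.143, 0.2243]
orientation: [-180.0, -0.1, -158.2]
force: [-0.3, 0.6, -0.4]
opening: 0.0873
gripper_force: 0.0
```

```bash
python3 - <<'E'
from h import *
for n in ['scene','side']:
    slices(n,[(.034,.046)],n+'9',90,(.38,.72,-.4,.3))
slices('wrist',[(.034,.046)])
E
```

```text
scene 0.034 [357 107  31  26 446] [array([447.8, 233.9]), array([65.4, 69.8]), np.float64(22.7)] mean [449.9 233.2  41.2]
scene 0.034 [192 164  33  29 531] [array([ 431.1, -226.6]), array([67.7, 62.3]), np.float64(7.3)] mean [ 433.2 -227.2   41.1]
scene 0.034 [370 182  15  13 148] [array([648.5, 133.1]), array([34.5, 34.4]), np.float64(57.3)] mean [648.3 132.6  38.8]
scene 0.034 [270 220  28  31 335] [array([ 662.4, -125.6]), array([83. , 33.7]), np.float64(2.7)] mean [ 662.8 -125.8   36.1]
scene 0.034 [165 225  24  21 258] [array([ 549.5, -349.6]), array([53.6, 52.7]), np.float64(84.2)] mean [ 549.  -349.3   36.2]
side 0.034 [361 154  16  10  95] [array([ 539.1, -349.2]), array([57.9, 43.9]), np.float64(76.2)] mean [ 539.2 -347.5   37.4]
side 0.034 [391 176  22  15 275] [array([ 427.7, -227.2]), array([63.5, 74.9]), np.float64(6.5)] mean [ 427.3 -222.9   42.2]
side 0.034 [309 193  28   9 170] [array([ 658.9, -125.3]), array([81.3, 40.9]), np.float64(4.6)] mean [ 660.2 -124.    37.4]
side 0.034 [304 252  13  11 118] [array([645.5, 133.3]), array([32.1, 39. ]), np.float64(10.7)] mean [644.8 135.   40.2]
side 0.034 [367 281  43  29 800] [array([428.6, 227.7]), array([100.5,  67. ]), np.float64(21.2)] mean [430.1 231.1  42.4]
wrist 0.034 [ 396   66   65   92 5250] [array([429.7, 227.1]), array([99.2, 64.7]), np.float64(21.9)] mean [429.2 225.3  42. ]
wrist 0.034 [ 584   91   44   49 1396] [array([347.6, 425.3]), array([54.7, 49.3]), np.float64(11.6)] mean [349.  422.3  40. ]
wrist 0.034 [  68  149   35   69 1667] [array([ 660.3, -124.8]), array([84.5, 34.4]), np.float64(2.6)] mean [ 658.5 -123.9   36.3]
```

View pics/side9.png

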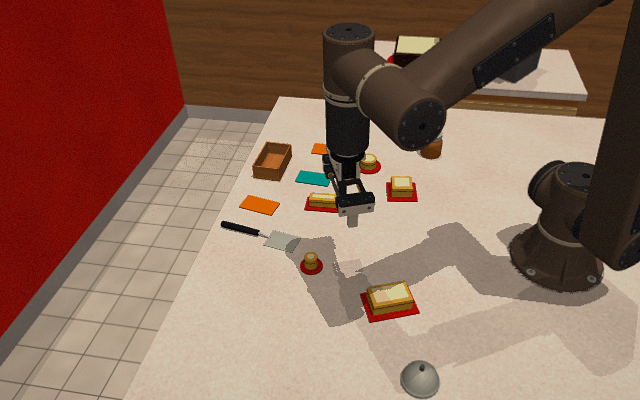

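View pics/scene9.png

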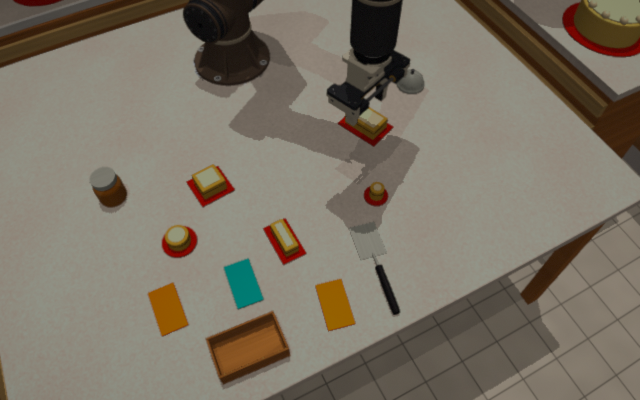

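All five tins are centred on their boards: oblong (388,297) and small (311,262) in the side view, square (210,180), round (178,237) and bar (285,238) in the scene view.

```bash
python3 -c "
from plant import ctrl
print(ctrl.close_job())"
```

```text
the job is handed in; nothing more can be done
None
```

All five tins are standing flat on their own boards, each measured within about 3 mm of centre and 2° of square, and the job was handed in after about 30 s of robot time; the hand-in returned no verdict.

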